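# Transfer stripped-down parts between racks in reverse order

### The arm

A 6-joint arm with a two-finger parallel gripper is mounted at the origin on a cart in front of the work surface, level with it; the furniture and walls round the work are solid. World frame = base frame: x ahead of the robot, y to its left, z up, the work surface at z = 0. Lengths are in m, angles in degrees, forces in N, time in s.
With the tool pointing down it reaches from about 0.325 to 0.85 m from the base axis. Payload 4.4 kg.
Tool frame: the origin (TCP) lies midway between the tips of the shut fingers; the grasp point (between the pads) lies bot.tcp_to_grasp behind it (bot.tcp_to_grasp is the distance from the TCP to the grasp point, in m); z points along the fingers, y is the line along which they close (so a half turn about z gives the same grasp; the last joint's range is limited). The gripper opens to 94 mm and grips with 3 to 60 N. Pads are 16 mm wide; open, the fingers measure 119 mm over their backs; the gripper's body (75 mm by 177 mm) begins 78 mm behind the grasp point.
Start: joints at [-79.784, 11.837, 88.321, -0, 79.842, -8.623], TCP at [0.186, -0.544, 0.181] pointing down, gripper open.
Joint ranges: [-156.59, 156.59], [-49.26, 127.26], [12.9, 141.05], [-63.56, 243.56], [4.71, 150.69], [-161.64, 161.64]. Speed limits (degrees/s): [159.86, 159.86, 180, 180, 180, 180].

### API

Orientations are given as a 3x3 rotation matrix whose columns are the frame's x, y, z axes.
In Python, from station import bot gives the robot as it stands. The module is installed in compiled form; this text tells all that it offers.
- The arm moves only by the tool carry_out, never from a script. Its argument "plan" is a list of rows, each a list of 7 numbers: the shift along the tool's x, y, z in m, then the turn, a rotation vector about the tool's x, y, z in rad, then the opening, from -1 (shut) to 1 (fully open), so that 0 is half open. A call has 1 to 10 rows; each row is the pose to reach, as a shift and turn from the pose commanded when the call began, along the tool's axes at that moment; what a row does not reach only later rows make up. A row lasts 1/12 s, in which the tool goes at most 41.7 mm and 7.16 degrees, less where a joint would pass 70% of its speed; a pose out of reach is approached as far as the arm can. A call with a gripper value outside its range is refused whole. The fingers move at their own pace and stop on an object; "newtons" is the grip in N (left out, the last holds). Time passes only in rows, so rows that repeat a pose let the fingers close. It gives the time, the measured TCP pose, the force, the opening and the grip force at its end, in the units of the state.
- bot.observe(): the state, without advancing time (a new reading comes with each control period).
- bot.snapshot(name): name is "scene" or "top"; returns a dict with "pixels" (400x640x3 uint8, red, green, blue), "range_z" (400x640 float32, m along the optical axis (not along the pixel's ray), 0 where there is no reading), "fx", "fy", "cx", "cy" (pixels), "world_from_camera" (4x4, takes a point from camera to world coordinates). Camera axes: x right, y down, z forward; pixel columns grow to the right and rows downward; lengths in m; the calibration is good to about 2 mm. A picture is of the moment at which its call begins.
- bot.sign_off(): hands the job in; it is judged then, once.
The state is a dict: "t": time; "joints": joint angles; "dq": joint speeds; "tau": joint torques, N m; "tool_pos": TCP position; "eef_rot": TCP orientation; "contact_force": force on the tool from outside, world axes, zero at the start; "ft_torque": the same for the moment, N m; "finger_gap": opening from 0.0 (shut) to 1.0 (fully open); "grasp_force": force on a finger pad.
Only numpy, scipy, OpenCV 4.12 (cv2) and the standard library are available. Lean on these libraries where they do the work, as an engineer would, in place of code of your own. Each camera call takes 0.05 s, during which the arm holds its last target. There are 200 camera calls.

### The job

The four parts in the wooden rack lie in the order they came off the machine, counted from the rack's red end, and a fixed coloured tag in front of each bay records where each part was. Move all four to the blue rack in reverse order for reassembly, so that the part nearest the red end of the wooden rack comes to the bay farthest from the blue rack's red end, and so on, one part per bay. Set each down in the middle of its bay, standing the same way up as now, and leave the tape measure, the flux tin and the hammer where they are.

Things in the scene. Friction and masses are not known exactly. Their poses are not given: they have to be found in the camera images.
- wood_rack: wooden rack with white bay floors and one red end, fixed to the bench; holds the parts at the start. 252x130 mm, 23 high. Origin: underside, below the row's middle; +x to the back, +y to the red end cheek. 4 bays 55 mm wide, centres x 0, y +87, +29, -29, -87 mm; floor 10 mm up, x -42..58 mm, open front and back; dividers 3 mm thick, top 21 mm up. Tags lie on its front ledge.
- blue_rack: blue metal rack with white bay floors and one red end, fixed to the bench; empty at the start. Same size as the wooden one: 252x130 mm, 23 high. Origin: underside, below the row's middle; +x to the back, +y to the red end cheek. 4 bays 55 mm wide, centres x 0, y +87, +29, -29, -87 mm; floor 10 mm up, x -42..58 mm, open front and back; dividers 3 mm thick, top 21 mm up.
- brass_pin: plain brass-coloured round pin, 18 mm in diameter, 62 mm tall, standing upright in a bay of the wooden rack (any of the four). Origin: centre of the underside, z up its axis
- bolt: hexagon bolt with a dark shank and grey head, standing on its head, 34 mm tall. The head, at the bottom, is 16 mm across flats (18 over corners); it is 7 mm high, and the round shank above it is 10 mm in diameter. In any bay of the wooden rack. Origin: centre of the underside of the head, z up the shank
- magnet: black flat ring magnet, 40 mm outer diameter, 15 mm high, lying flat in any bay of the wooden rack. Origin: centre of the underside, z up
- nut: dark grey hexagon nut, 18 mm across flats, 21 mm over corners, 10 mm high, lying flat in any bay of the wooden rack. Origin: centre of the underside, z up
- brass_pin_tag: yellow plastic tag, 20x30x3 mm, fixed on the wooden rack's front ledge, 56 mm in front (rack -x) of the brass pin's starting place; it stays and so records where the brass pin started. Origin: centre of the underside, 10 mm over the bench
- bolt_tag: black plastic tag, 20x30x3 mm, fixed on the wooden rack's front ledge, 56 mm in front (rack -x) of the bolt's starting place; it stays and so records where the bolt started. Origin: centre of the underside, 10 mm over the bench
- magnet_tag: blue plastic tag, 20x30x3 mm, fixed on the wooden rack's front ledge, 56 mm in front (rack -x) of the magnet's starting place; it stays and so records where the magnet started. Origin: centre of the underside, 10 mm over the bench
- nut_tag: green plastic tag, 20x30x3 mm, fixed on the wooden rack's front ledge, 56 mm in front (rack -x) of the nut's starting place; it stays and so records where the nut started. Origin: centre of the underside, 10 mm over the bench
- tape_measure: bystander: yellow tape measure, 32x74x60 mm, loose on the bench behind the racks. Origin: centre of the underside
- flux_tin: bystander: round tin with a yellow lid, 67 mm in diameter, 31 mm high, loose on the bench behind the racks. Origin: centre of the underside
- hammer: bystander: ball-pein hammer with a wooden handle, 280 mm long, 111 mm across the head, 27 mm high, loose on the bench to the left of the racks. Origin: centre of the underside

How it is judged (in metres and radians):
At the end, for the whole second after the job is handed in: Each part stands the same way up (within 8 degrees) on the floor of the blue rack's bay that mirrors its starting bay in the wooden rack (shown by its tag), its centre within 15 mm of the bay centre along and across the rack and 4 mm in height, released and at rest (((y of brass_pin_tag in the frame of wood_rack between -0.107 and -0.067 m and y of brass_pin in the frame of blue_rack between 0.072 and 0.102 m) or (y of brass_pin_tag in the frame of wood_rack between -0.049 and -0.009 m and y of brass_pin in the frame of blue_rack between 0.014 and 0.044 m) or (y of brass_pin_tag in the frame of wood_rack between 0.009 and 0.049 m and y of brass_pin in the frame of blue_rack between -0.044 and -0.014 m) or (y of brass_pin_tag in the frame of wood_rack between 0.067 and 0.107 m and y of brass_pin in the frame of blue_rack between -0.102 and -0.072 m)) and x of brass_pin in the frame of blue_rack between -0.015 and 0.015 m and z of brass_pin in the frame of blue_rack between 0.006 and 0.014 m and angle between each of brass_pin, bolt, magnet, nut's own z axis and vertical below 0.15 rad and linear speed of each of brass_pin, bolt, magnet, nut below 0.02 m/s and contact force between each of brass_pin, bolt, magnet, nut and the fingers below 0.05 N and ((y of bolt_tag in the frame of wood_rack between -0.107 and -0.067 m and y of bolt in the frame of blue_rack between 0.072 and 0.102 m) or (y of bolt_tag in the frame of wood_rack between -0.049 and -0.009 m and y of bolt in the frame of blue_rack between 0.014 and 0.044 m) or (y of bolt_tag in the frame of wood_rack between 0.009 and 0.049 m and y of bolt in the frame of blue_rack between -0.044 and -0.014 m) or (y of bolt_tag in the frame of wood_rack between 0.067 and 0.107 m and y of bolt in the frame of blue_rack between -0.102 and -0.072 m)) and x of bolt in the frame of blue_rack between -0.015 and 0.015 m and z of bolt in the frame of blue_rack between 0.006 and 0.014 m and ((y of magnet_tag in the frame of wood_rack between -0.107 and -0.067 m and y of magnet in the frame of blue_rack between 0.072 and 0.102 m) or (y of magnet_tag in the frame of wood_rack between -0.049 and -0.009 m and y of magnet in the frame of blue_rack between 0.014 and 0.044 m) or (y of magnet_tag in the frame of wood_rack between 0.009 and 0.049 m and y of magnet in the frame of blue_rack between -0.044 and -0.014 m) or (y of magnet_tag in the frame of wood_rack between 0.067 and 0.107 m and y of magnet in the frame of blue_rack between -0.102 and -0.072 m)) and x of magnet in the frame of blue_rack between -0.015 and 0.015 m and z of magnet in the frame of blue_rack between 0.006 and 0.014 m and ((y of nut_tag in the frame of wood_rack between -0.107 and -0.067 m and y of nut in the frame of blue_rack between 0.072 and 0.102 m) or (y of nut_tag in the frame of wood_rack between -0.049 and -0.009 m and y of nut in the frame of blue_rack between 0.014 and 0.044 m) or (y of nut_tag in the frame of wood_rack between 0.009 and 0.049 m and y of nut in the frame of blue_rack between -0.044 and -0.014 m) or (y of nut_tag in the frame of wood_rack between 0.067 and 0.107 m and y of nut in the frame of blue_rack between -0.102 and -0.072 m)) and x of nut in the frame of blue_rack between -0.015 and 0.015 m and z of nut in the frame of blue_rack between 0.006 and 0.014 m); the robot touches nothing.
It fails at once if the yellow tape measure is moved more than 20 mm (distance of tape_measure from where it was at the start of the episode above 0.02 m).
It fails at once if the flux tin is moved more than 20 mm (distance of flux_tin from where it was at the start of the episode above 0.02 m).
It fails at once if the hammer is moved more than 20 mm (distance of hammer from where it was at the start of the episode above 0.02 m).
It also fails if it takes over 99 s, if anything falls off the work surface, if the arm or the gripper's body presses on something with over 40 N, if the wrist force passes 120 N, or if a joint passes its speed limit or range.

## Working session

There is one attempt and no reset: what is moved stays moved. The work goes in short steps, Python scripts to look and compute and a tool call to move; the robot and the scene stay as the last step left them, time stands still between calls to the robot, and variables do not carry over. Pictures are saved under pics/ and viewed, at most 14 in all, crops included, and the job is handed in when it is done.

Besides the shell and the picture viewer there is one more tool, called after ">>>" by a JSON object that holds its "op" and its "data". carry_out: Moves the arm, as the interface text tells. Its arguments: {"type":"object","properties":{"plan":{"type":"array"},"newtons":{"type":"number"}},"required":["plan"]}

```bash
mkdir -p pics; cat > h.py <<'E'
from station import bot
import numpy as np, cv2
def save(s,f,box=None,k=1):
    p=s["pixels"][:,:,::-1]
    if box: p=p[box[1]:box[3],box[0]:box[2]]
    cv2.imwrite(f,cv2.resize(p,None,fx=k,fy=k,interpolation=cv2.INTER_CUBIC))
def pt(s,u,v,z=None):
    M=s["world_from_camera"]; r=np.array([(u-s["cx"])/s["fx"],(v-s["cy"])/s["fy"],1])
    if z is None: d=s["range_z"][int(round(v)),int(round(u))]
    else: d=(z-M[2,3])/(M[:3,:3]@r)[2]
    return M[:3,:3]@(r*d)+M[:3,3]
E
python3 - <<'E'
from h import *
o=bot.observe(); print(o, bot.tcp_to_grasp)
for n in("scene","top"):
    s=bot.snapshot(n); save(s,f"pics/{n}0.png"); print(n,s["fx"],s["world_from_camera"].round(3).tolist())
    np.savez(n+"0.npz",**s)
E
```

```text
{'t': 0.0, 'joints': array([-7.97830442e+01,  1.18833557e+01,  8.84044477e+01, -9.33878473e-04,
        7.98423429e+01, -8.62395753e+00]), 'dq': array([-0.02186163,  0.07843662, -0.02757438,  0.00671973,  0.07190514,
        0.08917494]), 'tau': array([-2.00602080e-03, -3.70884168e+01, -2.81416941e+01,  6.96081086e-02,
        3.59854731e-02, -1.61616149e-04]), 'tool_pos': array([ 0.18551007, -0.54333367,  0.17950266]), 'eef_rot': array([[ 9.46418032e-01,  3.22943856e-01, -4.18695401e-04],
       [ 3.22943964e-01, -9.46415454e-01,  2.23261578e-03],
       [ 3.24749748e-04, -2.24820298e-03, -9.99997420e-01]]), 'contact_force': array([ 0.32946076, -0.15591069, -0.09317581]), 'ft_torque': array([ 0.00218622, -0.05025634, -0.02038851]), 'grasp_force': 0.0, 'finger_gap': 0.9976205516671455} 0.0188
scene 516.6154361919765 [[-0.886, -0.284, 0.367, -0.03], [-0.464, 0.563, -0.684, 1.224], [-0.013, -0.776, -0.631, 1.043], [0.0, 0.0, 0.0, 1.0]]
top 456.83683369913456 [[-0.006, -0.993, 0.122, 0.422], [-1.0, 0.005, -0.007, 0.143], [0.006, -0.122, -0.993, 1.233], [0.0, 0.0, 0.0, 1.0]]
```

View pics/top0.png

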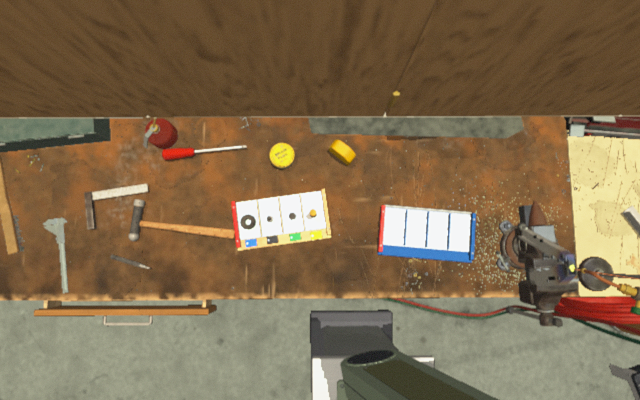

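View pics/scene0.png

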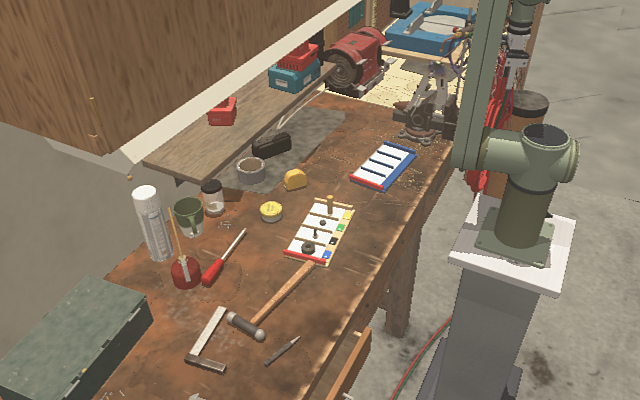

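```bash
python3 - <<'E'
from h import *
s=dict(np.load("top0.npz"))
save(s,"pics/c1.png",(226,180,340,255),7);save(s,"pics/c2.png",(370,195,484,270),7)
E
```

```text
(no output)
```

View pics/c1.png

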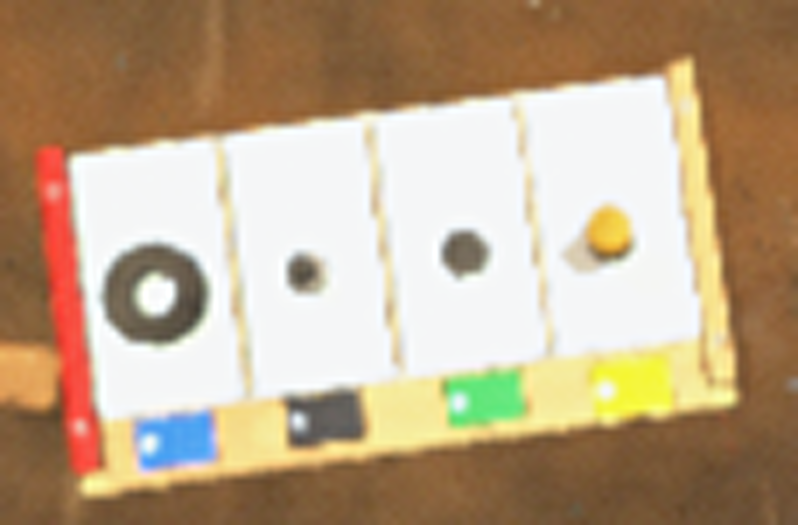

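View pics/c2.png

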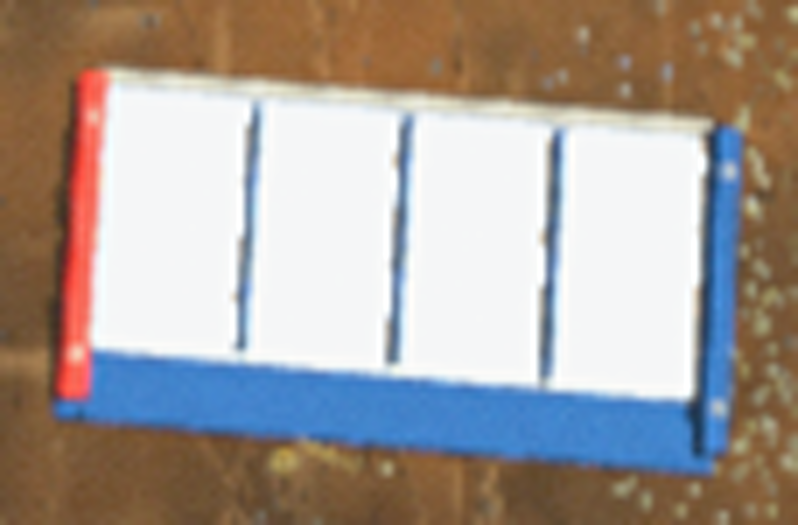

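```bash
python3 - <<'E'
from h import *
from scipy.optimize import least_squares
s=dict(np.load("top0.npz"))
def P(o,p,z): return pt(s,o[0]+(p[0]+.5)/7-.5,o[1]+(p[1]+.5)/7-.5,z)
M=s["world_from_camera"]
def fit(o,div,cor,z0,tags=()):
    W=[];L=[]
    for (a,b),y in zip(div,(58,0,-58)):
        W+=[P(o,a,.021),P(o,b,.021)];L+=[(58,y),(-42,y)]
    for c,l in zip(cor,((58,114.5),(-42,114.5),(58,-114.5),(-42,-114.5))): W.append(P(o,c,.01));L.append(l)
    for c,y in zip(tags,(87,29,-29,-87)): W.append(P(o,c,.013)); L.append((-56,y))
    W=np.array(W)[:,:2];L=np.array(L)/1000
    R=lambda q:np.array([[np.cos(q),-np.sin(q)],[np.sin(q),np.cos(q)]])
    r=least_squares(lambda p:(L@R(p[2]).T+p[:2]-W).ravel(),[.5,0,0],loss='soft_l1',f_scale=.002)
    p=r.x; print(p[:2].round(4),np.degrees(p[2]).round(2)); print((1000*(W-p[:2])@R(p[2])-1000*L).round(1).tolist())
    for y in(87,29,-29,-87): print(' bay',y,(R(p[2])@[0,y/1000]+p[:2]).round(4))
    return p,R(p[2])
o1=(226,180);o2=(370,195)
p,R=fit(o1,[((218,138),(250,397)),((370,117),(400,370)),((520,97),(549,355))],[(70,157),(102,417),(664,78),(703,342)],0,[(176,440),(327,418),(485,398),(634,386)])
for n,c,z in(("mag",(154,294),.025),("bolttop",(301,272),.044),("bolthead",(322,272),.017),("nut",(465,252),.02),("pin",(609,229),.072)):
    w=P(o1,c,z); print(n,w.round(4),"rack",(1000*R.T@(w[:2]-p[:2])).round(1))
fit(o2,[((256,102),(240,348)),((406,115),(392,362)),((558,130),(545,382))],[(105,82),(92,352),(708,120),(693,400)],0)
for n,c in (("tin",(282,155)),("tape",(342,151))): print(n,pt(s,*c).round(3))
# depth checks
for n,(u,v) in(("mag",(226+132/7,180+290/7)),("floor",(226+300/7,180+200/7)),("bluefloor",(370+330/7,195+230/7)),("wood bottom edge",(320,110)),("shelf",(400,127)),("stand",(545,265)),("stand2",(540,215)),("h",(136,205))): print(n,pt(s,u,v).round(3))
E
```

```text
[0.516  0.2418] 7.14
[[-1.4, -0.1], [-0.8, -1.0], [-0.9, -0.5], [1.9, -0.4], [-0.6, -0.3], [0.3, 1.1], [0.1, 1.9], [-0.5, 0.5], [1.1, 0.5], [-1.8, -1.1], [1.1, 0.6], [1.9, 0.9], [1.6, -1.6], [-1.2, -0.3]]
 bay 87 [0.5052 0.3281]
 bay 29 [0.5124 0.2706]
 bay -29 [0.5196 0.213 ]
 bay -87 [0.5268 0.1555]
mag [0.5053 0.3292 0.025 ] rack [ 0.2 88. ]
bolttop [0.5119 0.2717 0.044 ] rack [-0.4 30.2]
bolthead [0.5139 0.2667 0.017 ] rack [ 1.  24.9]
nut [0.521  0.2121 0.02  ] rack [  1.3 -30.1]
pin [0.5249 0.1567 0.072 ] rack [ -1.8 -85.6]
[ 0.4762 -0.1455] -4.9
[[-2.3, 0.1], [4.0, 0.8], [-2.7, 0.8], [3.4, 1.2], [-3.7, 0.7], [0.5, 1.2], [1.9, 0.0], [-1.6, -1.6], [6.0, -3.4], [-1.4, -1.9]]
 bay 87 [ 0.4836 -0.0589]
 bay 29 [ 0.4786 -0.1166]
 bay -29 [ 0.4737 -0.1744]
 bay -87 [ 0.4687 -0.2322]
tin [0.683 0.239 0.031]
tape [0.688 0.079 0.056]
mag [0.507 0.338 0.012]
floor [0.541 0.275 0.01 ]
bluefloor [ 0.487 -0.123  0.007]
wood bottom edge [0.628 0.139 0.591]
shelf [ 0.767 -0.086  0.001]
stand [ 0.391 -0.383  0.167]
stand2 [ 0.511 -0.401  0.12 ]
h [0.551 0.625 0.026]
```

```bash
cat >> h.py <<'E'
from scipy.spatial.transform import Rotation as Ro
def go(*wps):
    o=bot.observe(); R0=o["eef_rot"]; p0=o["tool_pos"]
    for x,y,z,yaw in wps:
        a=np.radians(yaw); c,n=np.cos(a),np.sin(a)
        T=np.array([[c,n,0],[n,-c,0],[0,0,-1.]])
        d=R0.T@(np.array([x,y,z])-p0); w=Ro.from_matrix(R0.T@T).as_rotvec()
        print((x,y,z,yaw),d.round(4),w.round(4),"rows",round(max(np.linalg.norm(d)/.0417,np.degrees(np.linalg.norm(w))/7.16),1))
E
python3 - <<'E'
from h import *
s=dict(np.load("top0.npz"))
go((.24,-.33,.25,60),(.3,-.15,.25,75))
g=np.array([pt(s,u,v) for v in range(190,300,4) for u in range(484,560,4)])
g=g[g[:,2]>.05]; print(g.min(0).round(3),g.max(0).round(3)); print(g[g[:,2].argmax()].round(3))
E
```

```text
(0.24, -0.33, 0.25, 60) [ 0.1205 -0.1846 -0.07  ] [-0.0018 -0.001  -0.7184] rows 5.7
(0.3, -0.15, 0.25, 75) [ 0.2354 -0.3355 -0.0697] [-0.0017 -0.0012 -0.9802] rows 10.0
[ 0.306 -0.431  0.053] [0.544 0.143 1.233]
[0.422 0.143 1.233]
```

>>> {"op": "carry_out", "data": {"plan": [[0, 0, -0.035, 0, 0, 0, 1], [0, 0, -0.07, 0, 0, 0, 1], [0.03, -0.04, -0.07, 0, 0, -0.12, 1], [0.055, -0.08, -0.07, 0, 0, -0.24, 1], [0.08, -0.115, -0.07, 0, 0, -0.36, 1], [0.105, -0.15, -0.07, 0, 0, -0.48, 1], [0.13, -0.19, -0.07, 0, 0, -0.6, 1], [0.155, -0.225, -0.07, 0, 0, -0.72, 1], [0.18, -0.26, -0.07, 0, 0, -0.84, 1], [0.205, -0.295, -0.07, 0, 0, -0.96, 1]]}}

```text
t: 0.93
tool_pos: [0.2768, -0.2216, 0.2502]
eef_rot: [[0.274, 0.962, 0.0], [0.962, -0.274, 0.001], [0.0, -0.0, -1.0]]
contact_force: [0.9, -1.1, -0.1]
finger_gap: 1.0
grasp_force: 0.0
```

```bash
python3 - <<'E'
from h import *
go((.526,.156,.15,97.14),(.526,.156,.15,97.14))
E
```

```text
(0.526, 0.156, 0.15, 97.14) [0.4313 0.1364 0.1004] [-0.     -0.0005 -0.4019] rows 11.1
(0.526, 0.156, 0.15, 97.14) [0.4313 0.1364 0.1004] [-0.     -0.0005 -0.4019] rows 11.1
```

>>> {"op": "carry_out", "data": {"plan": [[0.04, 0.013, 0, 0, 0, -0.04, 0.3], [0.08, 0.026, 0, 0, 0, -0.08, 0.3], [0.12, 0.039, 0.0, 0, 0, -0.12, 0.3], [0.16, 0.052, 0.02, 0, 0, -0.16, 0.3], [0.2, 0.065, 0.03, 0, 0, -0.2, 0.3], [0.24, 0.078, 0.04, 0, 0, -0.24, 0.3], [0.28, 0.09, 0.06, 0, 0, -0.28, 0.3], [0.32, 0.105, 0.07, 0, 0, -0.32, 0.3], [0.35, 0.115, 0.08, 0, 0, -0.36, 0.3], [0.38, 0.13, 0.09, 0, 0, -0.39, 0.3]]}}

```text
t: 1.77
tool_pos: [0.5072, 0.1073, 0.1595]
eef_rot: [[-0.111, 0.994, -0.001], [0.994, 0.111, -0.0], [0.0, -0.001, -1.0]]
contact_force: [0.8, -1.9, 0.7]
finger_gap: 0.651
grasp_force: 0.0
```

>>> {"op": "carry_out", "data": {"plan": [[0.02, 0.005, 0.0, 0, 0, 0, 0.3], [0.02, 0.005, 0.0, 0, 0, 0, 0.3], [0.02, 0.005, 0.0, 0, 0, 0, 0.3], [0.02, 0.005, 0.0, 0, 0, 0, 0.3]]}}

```text
t: 2.1
tool_pos: [0.5098, 0.1247, 0.1606]
eef_rot: [[-0.108, 0.994, -0.001], [0.994, 0.108, -0.001], [-0.001, -0.001, -1.0]]
contact_force: [0.7, -0.4, 0.5]
finger_gap: 0.648
grasp_force: 0.0
```

```bash
python3 - <<'E'
from h import *
print(bot.observe()["tool_pos"],bot.observe()["finger_gap"])
go((.526,.156,.10,97.14),(.526,.156,.035,97.14))
save(bot.snapshot("scene"),"pics/s1.png",(240,140,480,300),3)
E
```

```text
[0.50977807 0.12471883 0.1605551 ] 0.6477347373775545
(0.526, 0.156, 0.1, 97.14) [0.0294 0.0195 0.0605] [-0.0007  0.0006 -0.0166] rows 1.7
(0.526, 0.156, 0.035, 97.14) [0.0294 0.0196 0.1255] [-0.0007  0.0006 -0.0166] rows 3.1
```

View pics/s1.png

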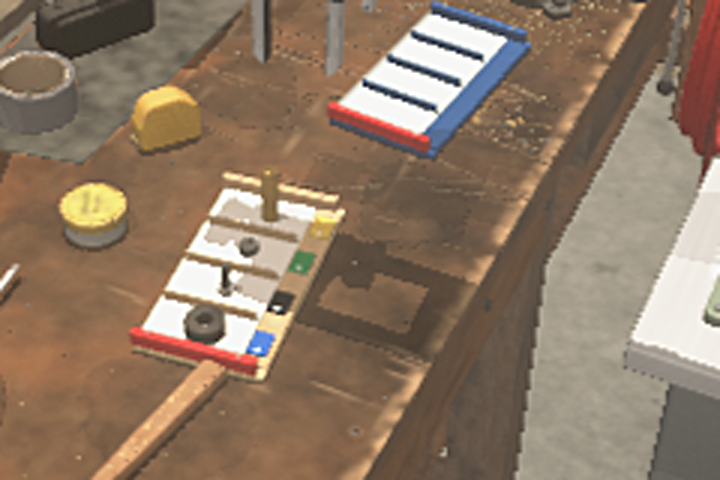

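>>> {"op": "carry_out", "data": {"plan": [[0.03, 0.0195, 0.03, 0, 0, -0.0166, 0.3], [0.03, 0.0195, 0.06, 0, 0, -0.0166, 0.3], [0.03, 0.0195, 0.06, 0, 0, -0.0166, 0.3], [0.03, 0.0195, 0.095, 0, 0, -0.0166, 0.3], [0.03, 0.0195, 0.1255, 0, 0, -0.0166, 0.3], [0.03, 0.0195, 0.1255, 0, 0, -0.0166, 0.3], [0.03, 0.0195, 0.1255, 0, 0, -0.0166, 0.3]]}}

```text
t: 2.73
tool_pos: [0.5249, 0.1558, 0.0351]
eef_rot: [[-0.123, 0.992, -0.003], [0.992, 0.123, -0.001], [-0.0, -0.003, -1.0]]
contact_force: [-0.7, -0.2, -0.1]
finger_gap: 0.649
grasp_force: 0.0
```

>>> {"op": "carry_out", "data": {"plan": [[0, 0, 0, 0, 0, 0, -0.3], [0, 0, 0, 0, 0, 0, -0.5], [0, 0, 0, 0, 0, 0, -0.8], [0, 0, 0, 0, 0, 0, -1], [0, 0, 0, 0, 0, 0, -1], [0, 0, 0, 0, 0, 0, -1], [0, 0, 0, 0, 0, 0, -1], [0, 0, 0, 0, 0, 0, -1]], "newtons": 15}}

```text
t: 3.4
tool_pos: [0.5264, 0.1573, 0.0355]
eef_rot: [[-0.124, 0.992, -0.0], [0.992, 0.124, -0.0], [0.0, -0.0, -1.0]]
contact_force: [-1.3, -0.6, 1.2]
finger_gap: 0.181
grasp_force: 15.0
```

```bash
python3 - <<'E'
from h import *
print(bot.observe()["tool_pos"])
x,y=.4836,-.0589
z=bot.observe()["tool_pos"][2]
go((.526,.156,.12,97.14),(x,y,.12,85.1),(x,y,z,85.1))
E
```

```text
[0.52639536 0.15734723 0.03545798]
(0.526, 0.156, 0.12, 97.14) [-0.0013 -0.0006 -0.0845] [-0.0001 -0.      0.0001] rows 2.0
(0.4836, -0.0589, 0.12, 85.1) [-0.2092 -0.0694 -0.0845] [-1.000e-04 -0.000e+00  2.103e-01] rows 5.7
(0.4836, -0.0589, np.float64(0.03545798399969007), 85.1) [-0.2092 -0.0694  0.    ] [-1.000e-04 -0.000e+00  2.103e-01] rows 5.3
```

>>> {"op": "carry_out", "data": {"plan": [[0, 0, -0.04, 0, 0, 0, -1], [0, 0, -0.085, 0, 0, 0, -1], [-0.04, -0.014, -0.085, 0, 0, 0.04, -1], [-0.08, -0.027, -0.085, 0, 0, 0.08, -1], [-0.12, -0.04, -0.085, 0, 0, 0.12, -1], [-0.16, -0.054, -0.085, 0, 0, 0.16, -1], [-0.19, -0.063, -0.085, 0, 0, 0.19, -1], [-0.209, -0.069, -0.085, 0, 0, 0.21, -1], [-0.209, -0.069, -0.085, 0, 0, 0.21, -1], [-0.209, -0.069, -0.085, 0, 0, 0.21, -1]]}}

```text
t: 4.23
tool_pos: [0.4836, -0.0593, 0.12]
eef_rot: [[0.088, 0.996, -0.0], [0.996, -0.088, 0.001], [0.001, -0.001, -1.0]]
contact_force: [0.3, -0.4, -0.7]
finger_gap: 0.184
grasp_force: 15.0
```

>>> {"op": "carry_out", "data": {"plan": [[0, 0, 0.03, 0, 0, 0, -1], [0, 0, 0.06, 0, 0, 0, -1], [0, 0, 0.075, 0, 0, 0, -1], [0, 0, 0.078, 0, 0, 0, -1], [0, 0, 0.078, 0, 0, 0, -1], [0, 0, 0.078, 0, 0, 0, -1]]}}

```text
t: 4.73
tool_pos: [0.4849, -0.058, 0.0429]
eef_rot: [[0.084, 0.996, 0.001], [0.996, -0.084, -0.0], [0.0, 0.001, -1.0]]
contact_force: [-0.6, 0.2, -0.1]
finger_gap: 0.184
grasp_force: 15.0
```

```bash
python3 - <<'E'
from h import *
o=bot.observe();print(o["tool_pos"],o["contact_force"],o["finger_gap"],o["grasp_force"])
x,y=.4836,-.0589
go((x,y,.0355,85.1))
save(bot.snapshot("scene"),"pics/s2.png",(240,100,480,260),3)
E
```

```text
[ 0.4848629  -0.05797807  0.04292665] [-0.59375989  0.19725121 -0.05768408] 0.1838048165062128 14.97952625155449
(0.4836, -0.0589, 0.0355, 85.1) [-0.001  -0.0012  0.0074] [ 0.0012 -0.      0.0017] rows 0.2
```

View pics/s2.png

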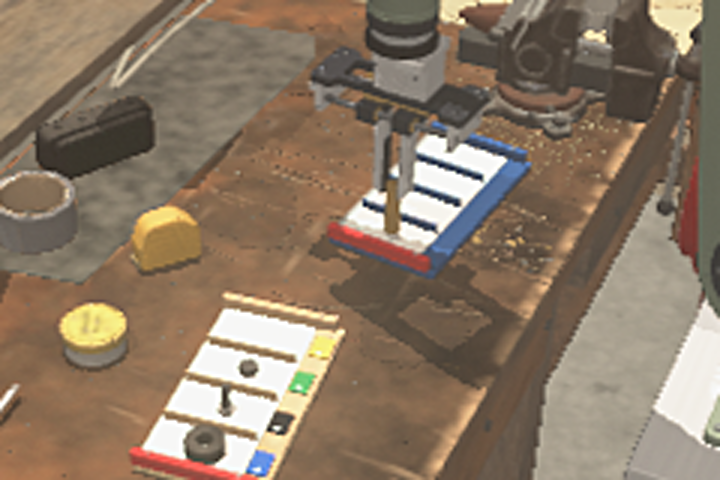

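>>> {"op": "carry_out", "data": {"plan": [[0, 0, 0.004, 0, 0, 0, -1], [0, 0, 0.0075, 0, 0, 0, -1], [0, 0, 0.0075, 0, 0, 0, -1], [0, 0, 0.0075, 0, 0, 0, -0.5], [0, 0, 0.0075, 0, 0, 0, 0], [0, 0, 0.0075, 0, 0, 0, 0.2], [0, 0, 0.0075, 0, 0, 0, 0.2], [0, 0, 0.0075, 0, 0, 0, 0.2]]}}

```text
t: 5.45
tool_pos: [0.4839, -0.0587, 0.0347]
eef_rot: [[0.085, 0.996, -0.0], [0.996, -0.085, 0.0], [0.0, -0.0, -1.0]]
contact_force: [0.4, -0.4, 0.5]
finger_gap: 0.495
grasp_force: 0.0
```

>>> {"op": "carry_out", "data": {"plan": [[0, 0, -0.02, 0, 0, 0, 0.2], [0, 0, -0.06, 0, 0, 0, 0.2], [0, 0, -0.09, 0, 0, 0, 0.2], [0, 0, -0.09, 0, 0, 0, 0.2], [0, 0, -0.09, 0, 0, 0, 0.2]]}}

```text
t: 5.87
tool_pos: [0.4859, -0.0593, 0.127]
eef_rot: [[0.085, 0.996, 0.005], [0.996, -0.085, -0.002], [-0.001, 0.005, -1.0]]
contact_force: [0.3, 0.5, -1.1]
finger_gap: 0.597
grasp_force: 0.0
```

```bash
python3 - <<'E'
from h import *
o=bot.observe();print(o["tool_pos"],o["finger_gap"])
x,y=.5205,.2125
go((x,y,.12,97.14),(x,y,.05,97.14),(x,y,.013,97.14))
E
```

```text
[ 0.48585303 -0.05930284  0.12698736] 0.5971730601248033
(0.5205, 0.2125, 0.12, 97.14) [0.2738 0.0113 0.0067] [ 0.0051  0.0017 -0.21  ] rows 6.6
(0.5205, 0.2125, 0.05, 97.14) [0.2739 0.0109 0.0767] [ 0.0051  0.0017 -0.21  ] rows 6.8
(0.5205, 0.2125, 0.013, 97.14) [0.2739 0.0108 0.1137] [ 0.0051  0.0017 -0.21  ] rows 7.1
```

>>> {"op": "carry_out", "data": {"plan": [[0.04, 0.002, 0.005, 0, 0, -0.03, 0.2], [0.08, 0.004, 0.006, 0, 0, -0.06, 0.2], [0.12, 0.006, 0.006, 0, 0, -0.09, 0.2], [0.16, 0.008, 0.006, 0, 0, -0.12, 0.2], [0.2, 0.009, 0.006, 0, 0, -0.15, 0.2], [0.24, 0.01, 0.006, 0, 0, -0.18, 0.2], [0.274, 0.011, 0.006, 0, 0, -0.21, 0.2], [0.274, 0.011, 0.03, 0, 0, -0.21, 0.2], [0.274, 0.011, 0.06, 0, 0, -0.21, 0.2], [0.274, 0.011, 0.06, 0, 0, -0.21, 0.2]]}}

```text
t: 6.7
tool_pos: [0.5112, 0.2125, 0.0569]
eef_rot: [[-0.126, 0.992, -0.015], [0.992, 0.126, -0.004], [-0.002, -0.015, -1.0]]
contact_force: [-2.5, 0.2, -1.6]
finger_gap: 0.6
grasp_force: 0.0
```

>>> {"op": "carry_out", "data": {"plan": [[0, 0, 0, 0, 0, 0, 0.0], [0, 0, 0, 0, 0, 0, 0.0], [0, 0, 0, 0, 0, 0, 0]]}}

```text
t: 6.95
tool_pos: [0.5194, 0.2132, 0.066]
eef_rot: [[-0.123, 0.992, 0.002], [0.992, 0.123, 0.001], [0.0, 0.002, -1.0]]
contact_force: [0.7, -0.8, -0.1]
finger_gap: 0.501
grasp_force: 0.0
```

```bash
python3 - <<'E'
from h import *
o=bot.observe();print(o["tool_pos"],o["finger_gap"])
x,y=.5205,.2125
go((x,y,.03,97.14),(x,y,.013,97.14))
E
```

```text
[0.51938994 0.213173   0.06600456] 0.500995101101019
(0.5205, 0.2125, 0.03, 97.14) [-0.0008  0.0009  0.036 ] [ 0.0021 -0.0003 -0.0009] rows 0.9
(0.5205, 0.2125, 0.013, 97.14) [-0.0008  0.0009  0.053 ] [ 0.0021 -0.0003 -0.0009] rows 1.3
```

>>> {"op": "carry_out", "data": {"plan": [[-0.001, 0.001, 0.025, 0, 0, 0, 0], [-0.001, 0.001, 0.045, 0, 0, 0, 0], [-0.001, 0.001, 0.053, 0, 0, 0, 0], [-0.001, 0.001, 0.053, 0, 0, 0, 0], [-0.001, 0.001, 0.053, 0, 0, 0, 0]]}}

```text
t: 7.37
tool_pos: [0.5201, 0.2124, 0.0126]
eef_rot: [[-0.124, 0.992, 0.001], [0.992, 0.124, 0.0], [0.0, 0.001, -1.0]]
contact_force: [0.6, -0.5, -0.4]
finger_gap: 0.5
grasp_force: 0.0
```

>>> {"op": "carry_out", "data": {"plan": [[0, 0, 0, 0, 0, 0, -0.3], [0, 0, 0, 0, 0, 0, -0.5], [0, 0, 0, 0, 0, 0, -0.7], [0, 0, 0, 0, 0, 0, -1], [0, 0, 0, 0, 0, 0, -1], [0, 0, 0, 0, 0, 0, -1], [0, 0, 0, 0, 0, 0, -1], [0, 0, 0, 0, 0, 0, -1]], "newtons": 15}}

```text
t: 8.03
tool_pos: [0.5193, 0.2125, 0.0117]
eef_rot: [[-0.124, 0.992, -0.0], [0.992, 0.124, -0.0], [-0.0, -0.0, -1.0]]
contact_force: [0.3, -0.3, 0.1]
finger_gap: 0.006
grasp_force: 0.0
```

```bash
python3 - <<'E'
from h import *
o=bot.observe();print(o["tool_pos"],o["finger_gap"])
x,y=.4786,-.1166
go((x,y,.12,85.1))
E
```

```text
[0.51933545 0.21252646 0.01172304] 0.006366625404868726
(0.4786, -0.1166, 0.12, 85.1) [-0.3215 -0.0814 -0.1083] [-0.      0.      0.2102] rows 8.4
```

>>> {"op": "carry_out", "data": {"plan": [[0, 0, -0.03, 0, 0, 0, -1], [0, 0, -0.07, 0, 0, 0, -1], [-0.04, 0, -0.1, 0, 0, 0, -1], [-0.08, 0, -0.1, 0, 0, 0, -1], [-0.12, 0, -0.1, 0, 0, 0, 0], [-0.16, 0, -0.1, 0, 0, 0, 0], [-0.2, 0, -0.1, 0, 0, 0, 0], [-0.2, 0, -0.1, 0, 0, 0, 0], [-0.2, 0, -0.1, 0, 0, 0, 0]]}}

```text
t: 8.78
tool_pos: [0.5445, 0.0119, 0.1118]
eef_rot: [[-0.12, 0.993, 0.0], [0.993, 0.12, 0.0], [0.0, 0.0, -1.0]]
contact_force: [-0.6, -0.1, 0.1]
finger_gap: 0.322
grasp_force: 0.0
```

```bash
python3 - <<'E'
from h import *
t=bot.snapshot("top");s=bot.snapshot("scene")
save(t,"pics/a.png",(226,180,340,255),5);save(s,"pics/b.png",(270,190,366,270),6)
a=cv2.imread("pics/a.png");b=cv2.imread("pics/b.png")
w=max(a.shape[1],b.shape[1]);k=lambda i:cv2.copyMakeBorder(i,0,0,0,w-i.shape[1],0)
im=cv2.vconcat([k(a),k(b)]);print(im.shape)
cv2.imwrite("pics/n1.png",a);cv2.imwrite("pics/n2.png",b);np.savez("top1.npz",**t);np.savez("scene1.npz",**s)
E
```

```text
(855, 576, 3)
```

View pics/n2.png

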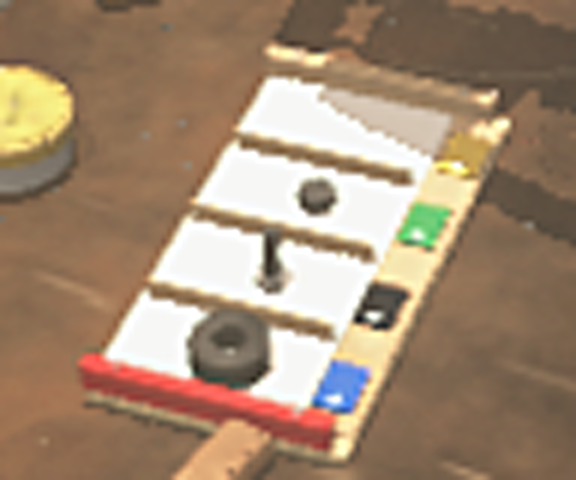

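View pics/n1.png

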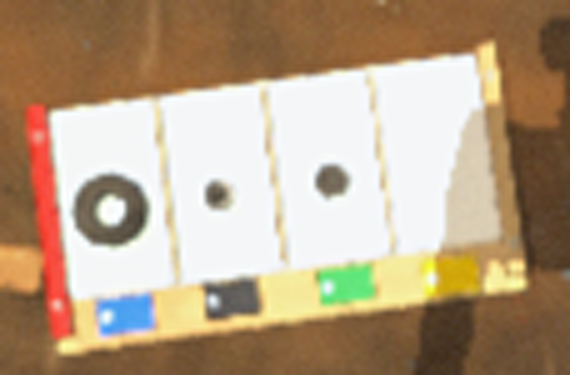

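```bash
python3 - <<'E'
from h import *
for f in("top0","top1"):
    s=dict(np.load(f+".npz")); o=(226,180)
    g=s["pixels"][210:224,284:300].astype(int).sum(2); v,u=np.nonzero(g<330); u=u+284;v=v+210
    print(f,len(u),u.mean(),v.mean(),pt(s,u.mean(),v.mean(),.02).round(4))
    d=np.array([pt(s,a,b) for a,b in zip(u,v)]); print("z",np.sort(d[:,2]).round(3)[::5], "xy",np.median(d[:,:2],0).round(4))
for f in("scene0","scene1"):
    s=dict(np.load(f+".npz"))
    c=(270+317/6,190+195/6); u0,v0=int(c[0]),int(c[1])
    g=s["pixels"][v0-5:v0+7,u0-6:u0+7].astype(int).sum(2); v,u=np.nonzero(g<330); u=u+u0-6;v=v+v0-5
    d=np.array([pt(s,a,b) for a,b in zip(u,v)]);print(f,len(u),u.mean(),v.mean(),np.sort(d[:,2]).round(3)[::5],pt(s,u.mean(),v.mean(),.015).round(4))
    for b in((270+250/6,190+190/6),(270+360/6,190+210/6)): print(" floor",pt(s,*b).round(4))
E
```

```text
top0 16 291.5625 215.625 [0.5209 0.2132 0.02  ]
z [0.017 0.018 0.019 0.023] xy [0.5201 0.2135]
top1 15 291.6666666666667 215.73333333333332 [0.5206 0.213  0.02  ]
z [0.017 0.019 0.02 ] xy [0.52   0.2121]
scene0 20 322.6 222.1 [0.008 0.013 0.015 0.02 ] [0.519  0.2137 0.015 ]
 floor [0.5528 0.2204 0.0084]
 floor [0.4971 0.2083 0.008 ]
scene1 18 323.0 221.72222222222223 [0.008 0.013 0.016 0.02 ] [0.5188 0.2117 0.015 ]
 floor [0.5517 0.2222 0.0103]
 floor [0.4961 0.2102 0.0099]
```

```bash
python3 - <<'E'
from h import *
s=bot.snapshot("scene");o=bot.observe();p=o["tool_pos"];R=o["eef_rot"];print(p,o["finger_gap"])
M=np.linalg.inv(s["world_from_camera"])
def pj(w):
    c=M[:3,:3]@w+M[:3,3];return c[0]/c[2]*s["fx"]+s["cx"],c[1]/c[2]*s["fy"]+s["cy"]
u,v=pj(p);print(u,v,pj(p-[0,0,-.0188]))
im=s["pixels"][:,:,::-1].copy()
u0,v0=int(u)-60,int(v)-60
k=cv2.resize(im[v0:v0+90,u0:u0+120],None,fx=6,fy=6,interpolation=cv2.INTER_CUBIC)
cv2.circle(k,(int((u-u0)*6),int((v-v0)*6)),4,(0,0,255),-1)
cv2.imwrite("pics/f.png",k)
P=np.array([pt(s,a,b) for b in range(v0,v0+90) for a in range(u0,u0+120)])
L=(P-p)@R  # tool frame
m=(abs(L[:,0])<.03)&(abs(L[:,1])<.06)&(L[:,2]>-.09)&(L[:,2]<.03)
L=L[m]*1000
for z in range(-90,30,5):
    q=L[(L[:,2]>=z)&(L[:,2]<z+5)]
    if len(q): print(z,len(q),q[:,0].min().round(),q[:,0].max().round(),np.unique((q[:,1]/3).round()*3))
E
```

```text
[0.54384179 0.01515545 0.11146765] 0.4521453121809983
344.6065179673341 159.22222336612242 (np.float64(344.68077540707037), np.float64(154.26590312028563))
-90 21 -11.0 15.0 [-33. -30. -27. -21.  15.  18.  21.  24.  27.]
-85 11 -9.0 13.0 [-33. -30. -27. -24. -21.  18.  24.  30.]
-80 16 -9.0 11.0 [-33. -30. -27. -21.  15.  18.  21.  24.  30.]
-75 17 -7.0 13.0 [-33. -30. -27. -24. -21.  18.  21.  24.  27.  30.]
-70 14 -7.0 14.0 [-33. -30. -27. -24.  18.  21.  24.  27.  30.]
-65 16 -8.0 14.0 [-33. -30. -27. -24. -21.  18.  21.  24.  27.  30.]
-60 13 -8.0 14.0 [-33. -30. -24.  18.  21.  24.  30.]
-55 16 -3.0 14.0 [-33. -30. -27. -24. -21.  21.  24.  27.  30.]
-50 15 -1.0 14.0 [-33. -30. -27. -24.  18.  21.  24.  27.]
-45 13 -4.0 13.0 [-33. -30. -27. -24.  18.  21.  24.  27.]
-40 12 -6.0 13.0 [-33. -30. -27. -24.  18.  21.  27.]
-35 10 5.0 13.0 [-27. -24. -21.  18.  21.  27.  30.]
-30 8 -0.0 12.0 [-27. -24. -21.  18.  21.  27.]
-25 1 7.0 7.0 [21.]
```

View pics/f.png

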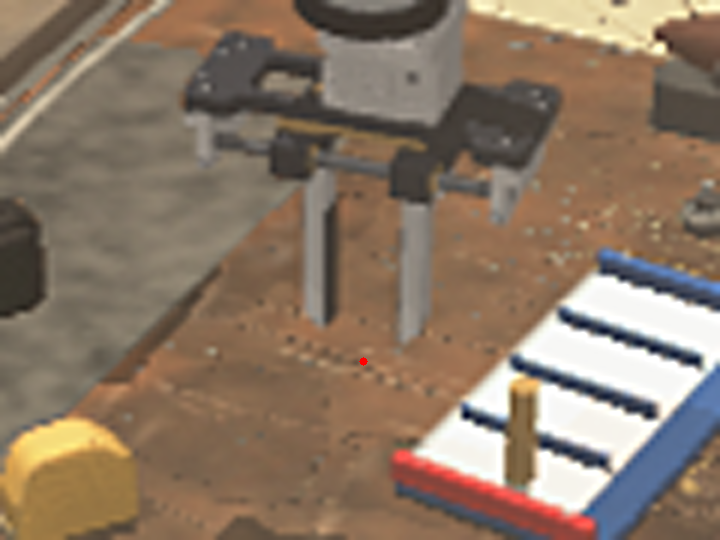

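The fingertips are really about 20 mm above the reported TCP (picture f: dot at (363,361), tips near (364,332)). So they passed over the nut. I'll go lower and feel for the floor.

```bash
python3 - <<'E'
from h import *
x,y=.5200,.2128
go((x,y,.1115,97.14),(x,y,.03,97.14),(x,y,.0,97.14))
E
```

```text
(0.52, 0.2128, 0.1115, 97.14) [1.991e-01 1.100e-03 1.000e-04] [-0.0006 -0.0007  0.0009] rows 4.8
(0.52, 0.2128, 0.03, 97.14) [0.199  0.0011 0.0816] [-0.0006 -0.0007  0.0009] rows 5.2
(0.52, 0.2128, 0.0, 97.14) [0.199  0.0012 0.1116] [-0.0006 -0.0007  0.0009] rows 5.5
```

>>> {"op": "carry_out", "data": {"plan": [[0.04, 0.001, 0, 0, 0, 0, 0], [0.08, 0.001, 0, 0, 0, 0, 0], [0.12, 0.001, 0, 0, 0, 0, 0], [0.16, 0.001, 0, 0, 0, 0, 0], [0.199, 0.001, 0, 0, 0, 0, 0], [0.199, 0.001, 0.03, 0, 0, 0, 0], [0.199, 0.001, 0.07, 0, 0, 0, 0], [0.199, 0.001, 0.105, 0, 0, 0, 0], [0.199, 0.001, 0.111, 0, 0, 0, 0], [0.199, 0.001, 0.111, 0, 0, 0, 0]]}}

```text
t: 9.77
tool_pos: [0.5164, 0.2124, -0.0023]
eef_rot: [[-0.127, 0.992, -0.007], [0.992, 0.127, -0.002], [-0.001, -0.008, -1.0]]
contact_force: [0.2, -0.4, 0.5]
finger_gap: 0.499
grasp_force: 0.0
```

>>> {"op": "carry_out", "data": {"plan": [[0, 0, 0.002, 0, 0, 0, 0], [0, 0, 0.004, 0, 0, 0, 0], [0, 0, 0.004, 0, 0, 0, 0], [0, 0, 0.004, 0, 0, 0, 0]]}}

```text
t: 10.1
tool_pos: [0.5223, 0.2119, -0.0013]
eef_rot: [[-0.124, 0.992, 0.004], [0.992, 0.124, 0.001], [0.0, 0.004, -1.0]]
contact_force: [-0.5, 0.3, 0.1]
finger_gap: 0.501
grasp_force: 0.0
```

>>> {"op": "carry_out", "data": {"plan": [[0, 0, 0.002, 0, 0, 0, 0], [0, 0, 0.002, 0, 0, 0, 0], [0, 0, 0.002, 0, 0, 0, 0]]}}

```text
t: 10.35
tool_pos: [0.5207, 0.2115, -0.0049]
eef_rot: [[-0.124, 0.992, 0.001], [0.992, 0.124, 0.0], [0.0, 0.001, -1.0]]
contact_force: [0.5, 0.2, -0.0]
finger_gap: 0.499
grasp_force: 0.0
```

>>> {"op": "carry_out", "data": {"plan": [[0, 0, 0.002, 0, 0, 0, 0], [0, 0, 0.002, 0, 0, 0, 0], [0, 0, 0.002, 0, 0, 0, 0]]}}

```text
t: 10.6
tool_pos: [0.5203, 0.2115, -0.0075]
eef_rot: [[-0.124, 0.992, -0.0], [0.992, 0.124, -0.0], [-0.0, -0.0, -1.0]]
contact_force: [0.3, -0.1, 0.5]
finger_gap: 0.5
grasp_force: 0.0
```

>>> {"op": "carry_out", "data": {"plan": [[0, 0.0, 0.001, 0, 0, 0, 0], [0, 0, 0.001, 0, 0, 0, 0], [0, 0, 0.001, 0, 0, 0, 0]]}}

```text
t: 10.85
tool_pos: [0.5204, 0.2116, -0.0084]
eef_rot: [[-0.124, 0.992, -0.0], [0.992, 0.124, -0.0], [-0.0, -0.0, -1.0]]
contact_force: [-0.9, -0.9, 0.1]
finger_gap: 0.503
grasp_force: 0.0
```

>>> {"op": "carry_out", "data": {"plan": [[0, 0.0, 0.001, 0, 0, 0, 0], [0, 0, 0.001, 0, 0, 0, 0], [0, 0, 0.001, 0, 0, 0, 0]]}}

```text
t: 11.1
tool_pos: [0.5204, 0.2116, -0.0094]
eef_rot: [[-0.124, 0.992, -0.0], [0.992, 0.124, -0.0], [-0.0, -0.0, -1.0]]
contact_force: [-0.4, 0.0, -0.1]
finger_gap: 0.497
grasp_force: 0.0
```

>>> {"op": "carry_out", "data": {"plan": [[0, 0, 0, 0, 0, 0, -0.2], [0, 0, 0, 0, 0, 0, -0.3], [0, 0, 0, 0, 0, 0, -0.4], [0, 0, 0, 0, 0, 0, -0.5], [0, 0, 0, 0, 0, 0, -0.6], [0, 0, 0, 0, 0, 0, -0.7], [0, 0, 0, 0, 0, 0, -0.8], [0, 0, 0, 0, 0, 0, -0.8], [0, 0, 0, 0, 0, 0, -0.8]], "newtons": 10}}

```text
t: 11.85
tool_pos: [0.5205, 0.2116, -0.0093]
eef_rot: [[-0.124, 0.992, 0.0], [0.992, 0.124, -0.0], [-0.0, 0.0, -1.0]]
contact_force: [-0.4, 0.2, 0.1]
finger_gap: 0.219
grasp_force: 10.0
```

>>> {"op": "carry_out", "data": {"plan": [[0, 0, 0, 0, 0, 0, -0.2], [0, 0, 0, 0, 0, 0, -0.2], [0, 0, 0, 0, 0, 0, -0.2], [0, 0, 0, 0, 0, 0.12, -0.2], [0, 0, 0, 0, 0, 0.24, -0.2], [0, 0, 0, 0, 0, 0.36, -0.2], [0, 0, 0, 0, 0, 0.48, -0.2], [0, 0, 0, 0, 0, 0.5236, -0.2], [0, 0, 0, 0, 0, 0.5236, -0.2], [0, 0, 0, 0, 0, 0.5236, -0.2]]}}

```text
t: 12.68
tool_pos: [0.5205, 0.2116, -0.0093]
eef_rot: [[0.387, 0.922, -0.0], [0.922, -0.387, -0.0], [-0.0, -0.0, -1.0]]
contact_force: [0.2, -1.2, -0.2]
finger_gap: 0.399
grasp_force: 0.0
```

>>> {"op": "carry_out", "data": {"plan": [[0, 0, 0, 0, 0, 0, -0.3], [0, 0, 0, 0, 0, 0, -0.4], [0, 0, 0, 0, 0, 0, -0.5], [0, 0, 0, 0, 0, 0, -0.6], [0, 0, 0, 0, 0, 0, -0.7], [0, 0, 0, 0, 0, 0, -0.8], [0, 0, 0, 0, 0, 0, -0.8], [0, 0, 0, 0, 0, 0, -0.8]], "newtons": 20}}

```text
t: 13.35
tool_pos: [0.5205, 0.2116, -0.0093]
eef_rot: [[0.388, 0.921, -0.0], [0.921, -0.388, -0.0], [-0.0, -0.0, -1.0]]
contact_force: [-0.1, 0.3, 0.9]
finger_gap: 0.21
grasp_force: 20.0
```

```bash
python3 - <<'E'
from h import *
o=bot.observe();print(o["tool_pos"],o["finger_gap"])
x,y=.4786,-.1166
go((x,y,.09,85.1),(x,y,.09,55.1))
E
```

```text
[ 0.52049193  0.21162962 -0.00929153] 0.20958435865682717
(0.4786, -0.1166, 0.09, 85.1) [-0.3187  0.0889 -0.0993] [-0.      0.     -0.3134] rows 8.3
(0.4786, -0.1166, 0.09, 55.1) [-0.3187  0.0889 -0.0993] [0.     0.     0.2102] rows 8.3
```

>>> {"op": "carry_out", "data": {"plan": [[0, 0, 0, 0, 0, 0, -1], [0, 0, 0, 0, 0, 0, -1], [0, 0, -0.01, 0, 0, 0, -1], [0, 0, -0.02, 0, 0, 0, -1], [0, 0, -0.02, 0, 0, 0, -1], [0, 0, -0.02, 0, 0, 0, -1]], "newtons": 40}}

```text
t: 13.85
tool_pos: [0.5219, 0.212, 0.0123]
eef_rot: [[0.388, 0.921, 0.003], [0.921, -0.388, 0.001], [0.002, 0.003, -1.0]]
contact_force: [-0.1, 0.0, -0.9]
finger_gap: 0.207
grasp_force: 40.0
```

```bash
python3 - <<'E'
from h import *
s=bot.snapshot("scene");o=bot.observe();print(o["tool_pos"],o["finger_gap"])
save(s,"pics/l.png",(282,170,372,250),7)
x,y=.4786,-.1166
go((x,y,.09,85.1))
E
```

```text
[0.52119327 0.21182009 0.01165033] 0.20568361502999125
(0.4786, -0.1166, 0.09, 85.1) [-0.3191  0.0885 -0.0786] [ 0.0016 -0.0008 -0.3135] rows 8.2
```

View pics/l.png

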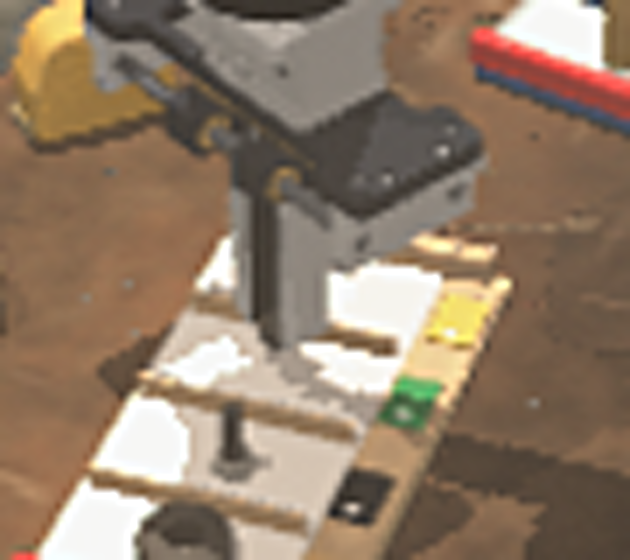

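>>> {"op": "carry_out", "data": {"plan": [[0, 0, -0.04, 0, 0, 0, -1], [0, 0, -0.079, 0, 0, 0, -1], [-0.04, 0.011, -0.079, 0, 0, -0.04, -1], [-0.08, 0.022, -0.079, 0, 0, -0.08, -1], [-0.12, 0.033, -0.079, 0, 0, -0.12, -1], [-0.16, 0.044, -0.079, 0, 0, -0.16, -1], [-0.2, 0.055, -0.079, 0, 0, -0.2, -1], [-0.24, 0.066, -0.079, 0, 0, -0.24, -1], [-0.28, 0.078, -0.079, 0, 0, -0.28, -1], [-0.319, 0.0885, -0.079, 0, 0, -0.3135, -1]]}}

```text
t: 14.73
tool_pos: [0.4774, -0.1186, 0.0897]
eef_rot: [[0.084, 0.997, 0.0], [0.997, -0.084, -0.0], [-0.0, 0.0, -1.0]]
contact_force: [1.4, -1.3, 0.2]
finger_gap: 0.204
grasp_force: 40.0
```

>>> {"op": "carry_out", "data": {"plan": [[0, 0, 0, 0, 0, 0, -1], [0, 0, 0.03, 0, 0, 0, -1], [0, 0, 0.06, 0, 0, 0, -1], [0, 0, 0.085, 0, 0, 0, -1], [0, 0, 0.085, 0, 0, 0, -1], [0, 0, 0.085, 0, 0, 0, -1], [0, 0, 0.085, 0, 0, 0, -1]]}}

```text
t: 15.32
tool_pos: [0.4791, -0.1167, 0.0057]
eef_rot: [[0.085, 0.996, 0.001], [0.996, -0.085, -0.001], [-0.0, 0.001, -1.0]]
contact_force: [-0.0, -0.3, 1.3]
finger_gap: 0.202
grasp_force: 40.0
```

```bash
python3 - <<'E'
from h import *
o=bot.observe();print(o["tool_pos"],o["contact_force"],o["finger_gap"],o["grasp_force"])
go((.4786,-.1166,-.009,85.1))
E
```

```text
[ 0.47906364 -0.11674602  0.00574894] [-0.03912315 -0.28905637  1.28224705] 0.20164756831292055 39.99995291233063
(0.4786, -0.1166, -0.009, 85.1) [ 0.0001 -0.0005  0.0147] [0.0014 0.0004 0.0003] rows 0.4
```

>>> {"op": "carry_out", "data": {"plan": [[0, 0, 0.008, 0, 0, 0, -1], [0, 0, 0.0145, 0, 0, 0, -1], [0, 0, 0.0145, 0, 0, 0, -1], [0, 0, 0.0145, 0, 0, 0, -0.5], [0, 0, 0.0145, 0, 0, 0, -0.2], [0, 0, 0.0145, 0, 0, 0, 0], [0, 0, 0.0145, 0, 0, 0, 0], [0, 0, -0.02, 0, 0, 0, 0], [0, 0, -0.06, 0, 0, 0, 0], [0, 0, -0.085, 0, 0, 0, 0]]}}

```text
t: 16.15
tool_pos: [0.479, -0.1171, 0.0924]
eef_rot: [[0.085, 0.996, 0.002], [0.996, -0.085, -0.001], [-0.001, 0.002, -1.0]]
contact_force: [1.4, -0.6, 1.1]
finger_gap: 0.499
grasp_force: 0.0
```

>>> {"op": "carry_out", "data": {"plan": [[0, 0, 0, 0, 0, 0, 0], [0, 0, 0, 0, 0, 0, 0], [0, 0, 0, 0, 0, 0, 0]]}}

```text
t: 16.4
tool_pos: [0.4772, -0.1163, 0.0889]
eef_rot: [[0.085, 0.996, -0.001], [0.996, -0.085, 0.001], [0.0, -0.001, -1.0]]
contact_force: [-0.7, -0.3, -0.6]
finger_gap: 0.5
grasp_force: 0.0
```

```bash
python3 - <<'E'
from h import *
o=bot.observe();print(o["tool_pos"],o["finger_gap"])
go((.5125,.2705,.085,97.14),(.5125,.2705,.0,97.14))
E
```

```text
[ 0.47723389 -0.11633677  0.08891534] 0.49981807304912457
(0.5125, 0.2705, 0.085, 97.14) [0.3884 0.0021 0.0041] [-0.0014 -0.0006 -0.2102] rows 9.3
(0.5125, 0.2705, 0.0, 97.14) [0.3884 0.0022 0.0891] [-0.0014 -0.0006 -0.2102] rows 9.6
```

>>> {"op": "carry_out", "data": {"plan": [[0.03, 0, 0, 0, 0, -0.02, 0], [0.07, 0, 0.0, 0, 0, -0.04, 0], [0.11, 0.001, 0, 0, 0, -0.06, 0], [0.15, 0.001, 0.0, 0, 0, -0.085, 0], [0.19, 0.001, 0, 0, 0, -0.11, 0], [0.23, 0.001, 0.0, 0, 0, -0.13, 0], [0.27, 0.002, 0, 0, 0, -0.15, 0], [0.31, 0.002, 0.0, 0, 0, -0.17, 0], [0.35, 0.002, 0, 0, 0, -0.19, 0], [0.388, 0.002, 0.004, 0, 0, -0.21, 0]]}}

```text
t: 17.23
tool_pos: [0.5117, 0.2715, 0.0837]
eef_rot: [[-0.126, 0.992, -0.003], [0.992, 0.126, -0.001], [-0.001, -0.003, -1.0]]
contact_force: [0.8, -0.3, 1.0]
finger_gap: 0.503
grasp_force: 0.0
```

>>> {"op": "carry_out", "data": {"plan": [[0, 0, 0, 0, 0, 0, 0], [0, 0, 0, 0, 0, 0, 0], [0, 0, 0.03, 0, 0, 0, 0], [0, 0, 0.06, 0, 0, 0, 0], [0, 0, 0.085, 0, 0, 0, 0], [0, 0, 0.085, 0, 0, 0, 0], [0, 0, 0.085, 0, 0, 0, 0]]}}

```text
t: 17.82
tool_pos: [0.5106, 0.2673, -0.0017]
eef_rot: [[-0.122, 0.992, -0.006], [0.992, 0.122, -0.002], [-0.002, -0.006, -1.0]]
contact_force: [0.8, 0.4, 0.6]
finger_gap: 0.501
grasp_force: 0.0
```

>>> {"op": "carry_out", "data": {"plan": [[0, 0, 0, 0, 0, 0, -0.3], [0, 0, 0, 0, 0, 0, -0.4], [0, 0, 0, 0, 0, 0, -0.5], [0, 0, 0, 0, 0, 0, -0.6], [0, 0, 0, 0, 0, 0, -0.7], [0, 0, 0, 0, 0, 0, -0.8], [0, 0, 0, 0, 0, 0, -0.9], [0, 0, 0, 0, 0, 0, -1], [0, 0, 0, 0, 0, 0, -1], [0, 0, 0, 0, 0, 0, -1]], "newtons": 15}}

```text
t: 18.65
tool_pos: [0.5136, 0.2699, 0.0012]
eef_rot: [[-0.124, 0.992, 0.001], [0.992, 0.124, 0.0], [0.0, 0.001, -1.0]]
contact_force: [-0.9, -0.1, 4.5]
finger_gap: 0.097
grasp_force: 15.0
```

```bash
python3 - <<'E'
from h import *
o=bot.observe();print(o["tool_pos"],o["finger_gap"])
go((.4737,-.1744,.09,85.1))
E
```

```text
[0.51359453 0.26991417 0.00122385] 0.09703956065357715
(0.4737, -0.1744, 0.09, 85.1) [-0.4359 -0.0947 -0.0889] [ 0.0007 -0.0003  0.2101] rows 10.9
```

>>> {"op": "carry_out", "data": {"plan": [[0, 0, -0.03, 0, 0, 0, -1], [0, 0, -0.065, 0, 0, 0, -1], [-0.03, -0.006, -0.089, 0, 0, 0.02, -1], [-0.07, -0.015, -0.089, 0, 0, 0.04, -1], [-0.11, -0.024, -0.089, 0, 0, 0.06, -1], [-0.15, -0.033, -0.089, 0, 0, 0.08, -1], [-0.19, -0.041, -0.089, 0, 0, 0.1, -1], [-0.23, -0.05, -0.089, 0, 0, 0.12, -1], [-0.27, -0.058, -0.089, 0, 0, 0.14, -1], [-0.31, -0.067, -0.089, 0, 0, 0.16, -1]]}}

```text
t: 19.48
tool_pos: [0.4844, -0.0479, 0.0894]
eef_rot: [[0.036, 0.999, -0.0], [0.999, -0.036, 0.0], [0.0, -0.0, -1.0]]
contact_force: [0.7, 0.1, -0.3]
finger_gap: 0.094
grasp_force: 15.0
```

>>> {"op": "carry_out", "data": {"plan": [[-0.04, -0.0155, 0, 0, 0, 0.02, -1], [-0.08, -0.03, 0, 0, 0, 0.035, -1], [-0.11, -0.042, 0, 0, 0, 0.05, -1], [-0.1205, -0.047, 0, 0, 0, 0.05, -1], [-0.1205, -0.047, 0, 0, 0, 0.05, -1], [-0.1205, -0.047, 0, 0, 0, 0.05, -1]]}}

```text
t: 19.98
tool_pos: [0.4336, -0.165, 0.0893]
eef_rot: [[0.088, 0.996, -0.0], [0.996, -0.088, 0.001], [0.001, -0.0, -1.0]]
contact_force: [-0.2, -0.2, -0.6]
finger_gap: 0.098
grasp_force: 15.0
```

```bash
python3 - <<'E'
from h import *
o=bot.observe();print(o["tool_pos"],o["finger_gap"])
go((.4737,-.1744,.09,85.1),(.4737,-.1744,.0012,85.1))
E
```

```text
[ 0.4335876  -0.16501537  0.08934963] 0.0978085085845871
(0.4737, -0.1744, 0.09, 85.1) [-0.0058  0.0408 -0.0007] [-0.0004 -0.0009 -0.0021] rows 1.0
(0.4737, -0.1744, 0.0012, 85.1) [-0.0059  0.0408  0.0881] [-0.0004 -0.0009 -0.0021] rows 2.3
```

I misjudged the rotated axes; correcting with the measured shift.

>>> {"op": "carry_out", "data": {"plan": [[-0.003, 0.02, 0, 0, 0, 0, -1], [-0.006, 0.041, 0, 0, 0, 0, -1], [-0.006, 0.041, 0, 0, 0, 0, -1], [-0.006, 0.041, 0.03, 0, 0, 0, -1], [-0.006, 0.041, 0.06, 0, 0, 0, -1], [-0.006, 0.041, 0.08, 0, 0, 0, -1], [-0.006, 0.041, 0.08, 0, 0, 0, -1], [-0.006, 0.041, 0.08, 0, 0, 0, -1], [-0.006, 0.041, 0.08, 0, 0, 0, -1]]}}

```text
t: 20.73
tool_pos: [0.4752, -0.174, 0.0108]
eef_rot: [[0.084, 0.996, 0.001], [0.996, -0.084, -0.001], [-0.0, 0.001, -1.0]]
contact_force: [0.5, -0.1, -0.5]
finger_gap: 0.096
grasp_force: 15.0
```

```bash
python3 - <<'E'
from h import *
o=bot.observe();print(o["tool_pos"],o["finger_gap"])
go((.4737,-.1744,.0012,85.1))
E
```

```text
[ 0.47520621 -0.1740332   0.01075623] 0.0963366526210795
(0.4737, -0.1744, 0.0012, 85.1) [-0.0005 -0.0015  0.0096] [0.0013 0.0005 0.0013] rows 0.2
```

>>> {"op": "carry_out", "data": {"plan": [[0, 0, 0.005, 0, 0, 0, -1], [0, 0, 0.0095, 0, 0, 0, -1], [0, 0, 0.0095, 0, 0, 0, -1], [0, 0, 0.0095, 0, 0, 0, -1]]}}

```text
t: 21.07
tool_pos: [0.4752, -0.1749, 0.001]
eef_rot: [[0.085, 0.996, 0.002], [0.996, -0.085, -0.001], [-0.001, 0.002, -1.0]]
contact_force: [1.7, 0.3, 0.8]
finger_gap: 0.097
grasp_force: 15.0
```

>>> {"op": "carry_out", "data": {"plan": [[0, 0, 0, 0, 0, 0, -0.7], [0, 0, 0, 0, 0, 0, -0.4], [0, 0, 0, 0, 0, 0, -0.1], [0, 0, 0, 0, 0, 0, 0.28], [0, 0, 0, 0, 0, 0, 0.28], [0, 0, -0.02, 0, 0, 0, 0.28], [0, 0, -0.06, 0, 0, 0, 0.28], [0, 0, -0.09, 0, 0, 0, 0.28], [0, 0, -0.09, 0, 0, 0, 0.28], [0, 0, -0.09, 0, 0, 0, 0.28]]}}

```text
t: 21.9
tool_pos: [0.4761, -0.1755, 0.0925]
eef_rot: [[0.085, 0.996, 0.005], [0.996, -0.085, -0.003], [-0.002, 0.005, -1.0]]
contact_force: [0.6, -0.2, -0.3]
finger_gap: 0.641
grasp_force: 0.0
```

```bash
python3 - <<'E'
from h import *
o=bot.observe();print(o["tool_pos"],o["finger_gap"])
go((.5055,.3287,.09,97.14))
E
```

```text
[ 0.47612325 -0.17546697  0.09246315] 0.6411309309272304
(0.5055, 0.3287, 0.09, 97.14) [ 0.5048 -0.0138  0.0013] [ 0.0045  0.0027 -0.2101] rows 12.1
```

Now the magnet: 10 rows of travel, then the rest with a settle.

>>> {"op": "carry_out", "data": {"plan": [[0.03, -0.001, 0, 0, 0, -0.01, 0.28], [0.07, -0.002, 0, 0, 0, -0.03, 0.28], [0.11, -0.003, 0, 0, 0, -0.05, 0.28], [0.15, -0.004, 0, 0, 0, -0.07, 0.28], [0.19, -0.005, 0, 0, 0, -0.09, 0.28], [0.23, -0.006, 0, 0, 0, -0.11, 0.28], [0.27, -0.007, 0, 0, 0, -0.14, 0.28], [0.31, -0.008, 0, 0, 0, -0.16, 0.28], [0.35, -0.01, 0, 0, 0, -0.18, 0.28], [0.39, -0.011, 0, 0, 0, -0.21, 0.28]]}}

```text
t: 22.73
tool_pos: [0.4944, 0.2166, 0.0879]
eef_rot: [[-0.125, 0.992, -0.004], [0.992, 0.125, -0.001], [-0.001, -0.004, -1.0]]
contact_force: [0.8, -0.2, -0.6]
finger_gap: 0.643
grasp_force: 0.0
```

>>> {"op": "carry_out", "data": {"plan": [[0.04, -0.023, 0, 0, 0, 0, 0.28], [0.08, -0.023, 0, 0, 0, 0, 0.28], [0.11, -0.024, 0, 0, 0, 0, 0.28], [0.11, -0.024, 0, 0, 0, 0, 0.28], [0.11, -0.024, 0, 0, 0, 0, 0.28], [0.11, -0.024, 0, 0, 0, 0, 0.28]]}}

```text
t: 23.23
tool_pos: [0.4581, 0.3201, 0.0885]
eef_rot: [[-0.125, 0.992, -0.003], [0.992, 0.125, -0.002], [-0.002, -0.003, -1.0]]
contact_force: [-0.1, -0.4, -0.4]
finger_gap: 0.642
grasp_force: 0.0
```

```bash
python3 - <<'E'
from h import *
o=bot.observe();print(o["tool_pos"],o["finger_gap"])
go((.5055,.3287,.09,97.14),(.5055,.3287,-.006,97.14))
E
```

```text
[0.45807043 0.32009939 0.08848685] 0.6417500106574524
(0.5055, 0.3287, 0.09, 97.14) [ 0.0026  0.0481 -0.0017] [-0.0031  0.0018  0.0003] rows 1.2
(0.5055, 0.3287, -0.006, 97.14) [0.0028 0.0484 0.0943] [-0.0031  0.0018  0.0003] rows 2.5
```

>>> {"op": "carry_out", "data": {"plan": [[0.0025, 0.025, 0, 0, 0, 0, 0.28], [0.0025, 0.048, 0, 0, 0, 0, 0.28], [0.0025, 0.048, 0, 0, 0, 0, 0.28], [0.0025, 0.048, 0, 0, 0, 0, 0.28], [0.0025, 0.048, 0.04, 0, 0, 0, 0.28], [0.0025, 0.048, 0.075, 0, 0, 0, 0.28], [0.0025, 0.048, 0.094, 0, 0, 0, 0.28], [0.0025, 0.048, 0.094, 0, 0, 0, 0.28], [0.0025, 0.048, 0.094, 0, 0, 0, 0.28]]}}

```text
t: 23.98
tool_pos: [0.5045, 0.3281, -0.0051]
eef_rot: [[-0.123, 0.992, -0.004], [0.992, 0.123, -0.002], [-0.001, -0.004, -1.0]]
contact_force: [-0.4, 0.1, 1.3]
finger_gap: 0.635
grasp_force: 0.0
```

>>> {"op": "carry_out", "data": {"plan": [[0, 0, 0, 0, 0, 0, 0.1], [0, 0, 0, 0, 0, 0, 0], [0, 0, 0, 0, 0, 0, -0.1], [0, 0, 0, 0, 0, 0, -0.2], [0, 0, 0, 0, 0, 0, -0.3], [0, 0, 0, 0, 0, 0, -0.4], [0, 0, 0, 0, 0, 0, -0.6], [0, 0, 0, 0, 0, 0, -1], [0, 0, 0, 0, 0, 0, -1]], "newtons": 20}}

```text
t: 24.73
tool_pos: [0.5072, 0.3302, -0.0022]
eef_rot: [[-0.124, 0.992, 0.001], [0.992, 0.124, 0.001], [0.001, 0.002, -1.0]]
contact_force: [-2.3, -0.0, 5.8]
finger_gap: 0.395
grasp_force: 19.9
```

```bash
python3 - <<'E'
from h import *
o=bot.observe();print(o["tool_pos"],o["finger_gap"])
go((.4687,-.2322,.09,97.14),(.4687,-.2322,.09,85.1))
E
```

```text
[ 0.5072314   0.3301807  -0.00221486] 0.3945342757203256
(0.4687, -0.2322, 0.09, 97.14) [-0.5532 -0.108  -0.0927] [ 0.0015 -0.0005  0.0001] rows 13.7
(0.4687, -0.2322, 0.09, 85.1) [-0.5532 -0.108  -0.0927] [ 0.0014 -0.0007  0.2102] rows 13.7
```

>>> {"op": "carry_out", "data": {"plan": [[0, 0, -0.01, 0, 0, 0, -1], [0, 0, -0.02, 0, 0, 0, -1], [0, 0, -0.03, 0, 0, 0, -1], [0, 0, -0.03, 0, 0, 0, -1], [0, 0, -0.03, 0, 0, 0, -1], [0, 0, -0.03, 0, 0, 0, -1]]}}

```text
t: 25.23
tool_pos: [0.5065, 0.3297, 0.0263]
eef_rot: [[-0.124, 0.992, 0.0], [0.992, 0.124, 0.0], [0.0, 0.0, -1.0]]
contact_force: [-0.4, 1.3, -0.9]
finger_gap: 0.393
grasp_force: 19.7
```

```bash
python3 - <<'E'
from h import *
s=bot.snapshot("scene");o=bot.observe();print(o["tool_pos"],o["finger_gap"],o["grasp_force"],o["contact_force"])
save(s,"pics/m.png",(262,180,362,260),7)
E
```

```text
[0.50616269 0.32949919 0.02590756] 0.3940204860514673 19.667135782074183 [-0.03950916  0.05175172 -1.47514456]
```

View pics/m.png

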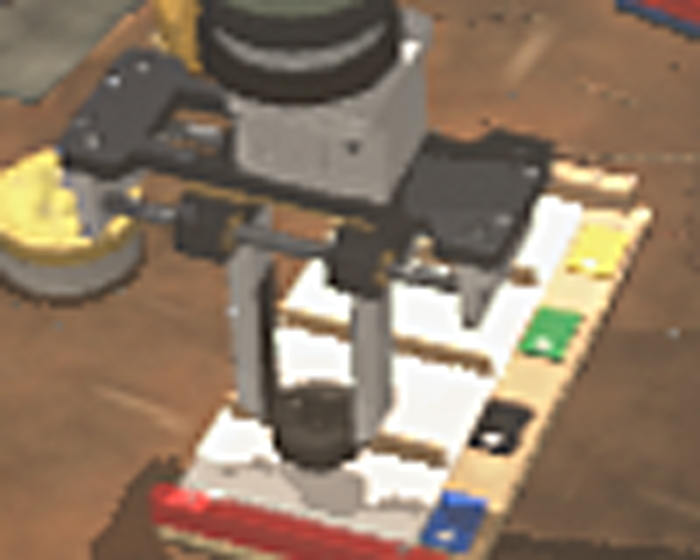

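```bash
python3 - <<'E'
from h import *
go((.4687,-.2322,.09,85.1))
E
```

```text
(0.4687, -0.2322, 0.09, 85.1) [-0.5527 -0.1069 -0.0639] [-0.0006  0.0003  0.21  ] rows 13.6
```

>>> {"op": "carry_out", "data": {"plan": [[0, 0, -0.03, 0, 0, 0, -1], [-0.02, -0.004, -0.064, 0, 0, 0, -1], [-0.06, -0.012, -0.064, 0, 0, 0, -1], [-0.1, -0.02, -0.064, 0, 0, 0, -1], [-0.14, -0.028, -0.064, 0, 0, 0, -1], [-0.18, -0.036, -0.064, 0, 0, 0, -1], [-0.22, -0.043, -0.064, 0, 0, 0, -1], [-0.26, -0.051, -0.064, 0, 0, 0, -1], [-0.3, -0.058, -0.064, 0, 0, 0, -1], [-0.34, -0.066, -0.064, 0, 0, 0, -1]]}}

```text
t: 26.12
tool_pos: [0.4824, -0.0176, 0.0898]
eef_rot: [[-0.124, 0.992, -0.001], [0.992, 0.124, 0.0], [0.0, -0.001, -1.0]]
contact_force: [1.1, -0.7, -0.2]
finger_gap: 0.394
grasp_force: 19.7
```

>>> {"op": "carry_out", "data": {"plan": [[-0.04, -0.008, 0, 0, 0, 0.04, -1], [-0.08, -0.016, 0, 0, 0, 0.08, -1], [-0.12, -0.023, 0, 0, 0, 0.12, -1], [-0.16, -0.031, 0, 0, 0, 0.16, -1], [-0.195, -0.038, 0, 0, 0, 0.19, -1], [-0.213, -0.041, 0, 0, 0, 0.21, -1], [-0.213, -0.041, 0, 0, 0, 0.21, -1], [-0.213, -0.041, 0, 0, 0, 0.21, -1], [-0.213, -0.041, 0, 0, 0, 0.21, -1]]}}

```text
t: 26.87
tool_pos: [0.4684, -0.2311, 0.0895]
eef_rot: [[0.085, 0.996, -0.001], [0.996, -0.085, 0.002], [0.002, -0.001, -1.0]]
contact_force: [-0.1, -0.3, 0.1]
finger_gap: 0.392
grasp_force: 19.7
```

```bash
python3 - <<'E'
from h import *
o=bot.observe();print(o["tool_pos"],o["finger_gap"],o["grasp_force"],o["contact_force"])
go((.4687,-.2322,.008,85.1),(.4687,-.2322,-.002,85.1))
E
```

```text
[ 0.46842694 -0.23114641  0.08949714] 0.3921043389211415 19.66742343676742 [-0.09542433 -0.29232887  0.08977143]
(0.4687, -0.2322, 0.008, 85.1) [-0.0012  0.0005  0.0815] [-0.0015 -0.0015  0.0004] rows 2.0
(0.4687, -0.2322, -0.002, 85.1) [-0.0012  0.0005  0.0915] [-0.0015 -0.0015  0.0004] rows 2.2
```

>>> {"op": "carry_out", "data": {"plan": [[-0.001, 0, 0.03, 0, 0, 0, -1], [-0.001, 0, 0.06, 0, 0, 0, -1], [-0.001, 0, 0.08, 0, 0, 0, -1], [-0.001, 0, 0.084, 0, 0, 0, -1], [-0.001, 0, 0.088, 0, 0, 0, -1], [-0.001, 0, 0.09, 0, 0, 0, -1], [-0.001, 0, 0.09, 0, 0, 0, -1], [-0.001, 0, 0.09, 0, 0, 0, -1]]}}

```text
t: 27.53
tool_pos: [0.4702, -0.2338, 0.0017]
eef_rot: [[0.085, 0.996, 0.002], [0.996, -0.085, -0.002], [-0.001, 0.002, -1.0]]
contact_force: [0.5, -0.7, -1.5]
finger_gap: 0.395
grasp_force: 19.7
```

>>> {"op": "carry_out", "data": {"plan": [[0, 0, 0.001, 0, 0, 0, -1], [0, 0, 0.0015, 0, 0, 0, -1], [0, 0, 0.0015, 0, 0, 0, -1]]}}

```text
t: 27.78
tool_pos: [0.4693, -0.2336, -0.0008]
eef_rot: [[0.085, 0.996, 0.001], [0.996, -0.085, -0.001], [-0.0, 0.001, -1.0]]
contact_force: [0.4, 0.1, -1.0]
finger_gap: 0.393
grasp_force: 19.7
```

>>> {"op": "carry_out", "data": {"plan": [[0, 0, 0.001, 0, 0, 0, -1], [0, 0, 0.0015, 0, 0, 0, -1], [0, 0, 0.0015, 0, 0, 0, -1]]}}

```text
t: 28.03
tool_pos: [0.4693, -0.2336, -0.0022]
eef_rot: [[0.085, 0.996, 0.0], [0.996, -0.085, -0.0], [-0.0, 0.001, -1.0]]
contact_force: [-1.5, -0.8, 3.9]
finger_gap: 0.391
grasp_force: 19.8
```

>>> {"op": "carry_out", "data": {"plan": [[0, 0, 0, 0, 0, 0, -0.1], [0, 0, 0, 0, 0, 0, 0], [0, 0, 0, 0, 0, 0, 0.2], [0, 0, 0, 0, 0, 0, 0.28], [0, 0, 0, 0, 0, 0, 0.28], [0, 0, -0.03, 0, 0, 0, 0.28], [0, 0, -0.07, 0, 0, 0, 0.28], [0, 0, -0.1, 0, 0, 0, 0.28], [0, 0, -0.14, 0, 0, 0, 0.28], [0, 0, -0.15, 0, 0, 0, 0.28]]}}

```text
t: 28.87
tool_pos: [0.4725, -0.2357, 0.154]
eef_rot: [[0.085, 0.996, 0.009], [0.996, -0.085, -0.006], [-0.006, 0.01, -1.0]]
contact_force: [1.2, -0.4, 0.9]
finger_gap: 0.637
grasp_force: 0.0
```

>>> {"op": "carry_out", "data": {"plan": [[0.03, -0.02, 0, 0, 0, 0, 0.28], [0.06, -0.04, 0, 0, 0, 0, 0.28], [0.1, -0.05, 0, 0, 0, 0, 0.28], [0.14, -0.05, 0, 0, 0, 0, 0.28], [0.18, -0.05, 0, 0, 0, 0, 0.28], [0.22, -0.05, 0, 0, 0, 0, 0.28], [0.26, -0.05, 0, 0, 0, 0, 0.28], [0.3, -0.05, 0, 0, 0, 0, 0.28], [0.3, -0.05, 0, 0, 0, 0, 0.28], [0.3, -0.05, 0, 0, 0, 0, 0.28]]}}

```text
t: 29.7
tool_pos: [0.4442, 0.0717, 0.1468]
eef_rot: [[0.08, 0.997, -0.001], [0.997, -0.08, -0.0], [-0.0, -0.001, -1.0]]
contact_force: [0.1, -0.7, -0.3]
finger_gap: 0.639
grasp_force: 0.0
```

```bash
python3 - <<'E'
from h import *
t=bot.snapshot("top");save(t,"pics/e1.png",(370,195,484,270),7);save(bot.snapshot("scene"),"pics/e2.png",(330,125,430,205),7)
np.savez("top2.npz",**t)
E
```

```text
(no output)
```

View pics/e1.png

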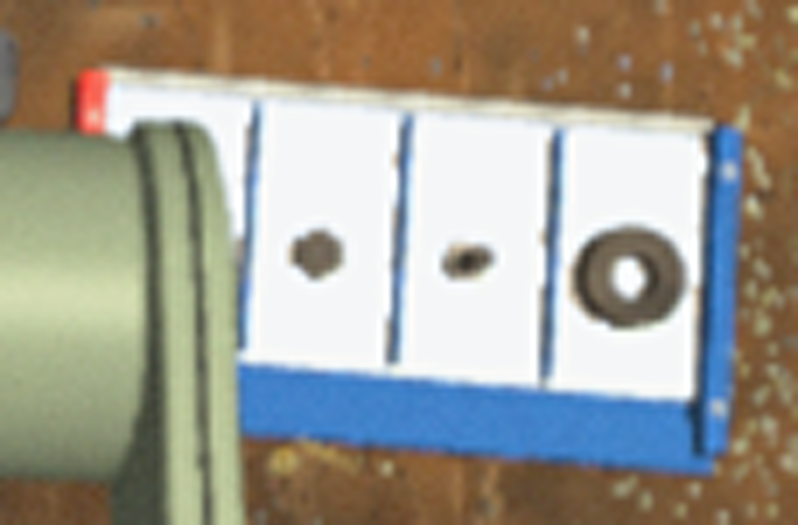

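View pics/e2.png

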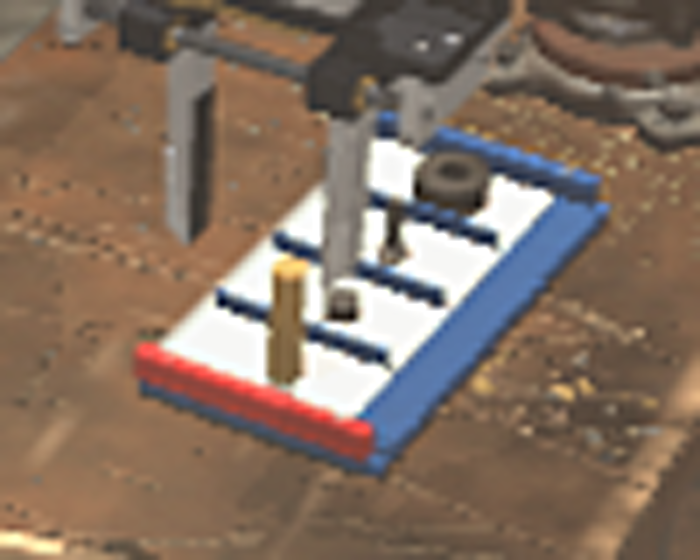

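Both final pictures show all four parts upright in the right bays: pin at the red end, then nut, bolt and magnet. The nut at (317,254), bolt at (470,260) and magnet at (630,278) are in mid-bay in the top crop.

```bash
python3 -c "
from h import *
print(bot.sign_off())"
```

```text
the job is handed in; nothing more can be done
None
```

All four parts are in the blue rack in reverse order, each upright near the middle of its bay (pin, nut, bolt, magnet from the red end), and the job is handed in at about 30 s; no verdict came back, and I did not re-measure the tape measure, flux tin and hammer at the end.

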